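Clamp the carton and fold its four flaps shut

ROBOT

A 7-joint arm with a two-finger parallel gripper is mounted at the origin on the work surface. World frame = base frame: x ahead of the robot, y to its left, z up, the work surface at z = 0. Lengths are in m, angles in rad, forces in N, time in s.
With the tool pointing down it reaches from about 0.425 to 0.825 m from the base axis. Payload 3.6 kg.
Tool frame: the origin (TCP) lies where the fingers leave the gripper's body, on its centre line; the fingertips stand 73 mm ahead of it and the grasp point (between the pads) lies 54 mm ahead of it; z points along the fingers, y is the line along which they close (so a half turn about z gives the same grasp; the last joint's range is limited). The gripper opens to 85 mm and grips with 20 to 120 N. Pads are 22 mm wide; open, the fingers measure 114 mm over their backs; the gripper's body (76 mm by 85 mm) begins 54 mm behind the grasp point. The pads swing forward as they close: fully open they stand 13 mm farther back than shut.
Start: joints at [-1.278, 0.615, -0.013, 1.423, 0.008, 1.103, -0.04], TCP at [0.204, 0.617, 0.304] pointing down, gripper open.
Joint ranges: [-3.12, 3.12], [-0.3, 2.06], [-1.34, 1.32], [0.26, 2.42], [-1.36, 4.5], [0.01, 1.98], [-2.84, 2.84]. Speed limits (rad/s): [2.79, 2.79, 3.14, 3.14, 3.14, 3.14, 3.14].

INTERFACE

Orientations are given as a unit quaternion [x, y, z, w].
In Python, from station import arm, snapshot, camera_info, ticket gives the robot as it stands. Calls block until the motion is done:
- arm.movep(position, orientation): joint-space move of the TCP to a pose.
- arm.line_to(position, velocity=0.15, ori=None): straight line of the TCP; ori=None keeps the orientation; velocity is the mean speed in m/s.
- arm.move_j(angles): joint-space move.
- arm.move_gripper(opening, effort=None): opening from 0.0 (shut) to 1.0 (fully open); effort is the grip in N (None keeps the last); returns when the fingers have stopped.
- arm.pause(seconds).
- arm.ik(position, orientation): joint angles nearest the present ones, or None.
- snapshot(name): name is "side" or "top" or "wrist"; returns the picture (420x560x3 uint8, blue, green, red); there is no depth.
- camera_info(name): a dict with "fx", "fy", "cx", "cy" (pixels), "R" (3x3) and "t" (3): a world point X has camera coordinates R X + t; the wrist camera has in their place "T_tool_cam" (4x4, takes a point from camera to tool coordinates, whose origin is the TCP and whose axes are the flange's). Camera axes: x right, y down, z forward; pixel columns grow to the right and rows downward; lengths in m; the calibration is good to about 2 mm. A picture is of the moment at which its call begins: read the wrist's pose just before it. camera_info takes no time and is no camera call.
A pose or a line that the arm cannot do raises arm.MotionError and nothing moves.
- ticket.finish_job(): hands the job in; it is judged then, once.
Readings, each from a call of its own:
- arm.read_time(): time.
- arm.read_joint_positions(): joint angles.
- arm.read_dq(): joint speeds.
- arm.read_effort(): joint torques, N m.
- arm.read_tool_pos(): TCP position.
- arm.read_eef_rot(): TCP orientation.
- arm.read_ft_force(): force on the tool from outside, world axes, zero at the start.
- arm.read_wrist_torque(): the same for the moment, N m.
- arm.read_opening(): opening from 0.0 (shut) to 1.0 (fully open).
- arm.read_finger_force(): force on a finger pad.
Only numpy, scipy, OpenCV 4.12 (cv2) and the standard library are available. Lean on these libraries where they do the work, as an engineer would, in place of code of your own. Each camera call takes 0.05 s, during which the arm holds its last target. There are 200 camera calls.

TASK

Lock the carton in the packing jig by flipping the cam lever right over, away from you, while all four flaps are still open; then fold the two short end flaps down flat, and after both of them the two long flaps, so that the carton is fully closed with every flap lying flat. Do not bump the lamp above it or press hard enough to crush the carton, and leave the tools and things lying around where they are.

Things in the scene. Friction and masses are not known exactly. Their poses are not given: they have to be found in the camera images.
- jig: plywood packing jig, a board 325 x 510 x 18 mm fixed to the bench. Origin on the bench, under the centre of the carton; x points away from the robot (far), y left, z up. The board spans x -150 to +175, y -255 to +255 mm. A sliding wooden jaw (100 mm long, top 60 mm above the bench) stands 8 mm off the carton's left wall; the cam lever drives it against the carton.
- carton: open cardboard shipping carton held in the jig, 150 mm in x (near to far), 200 mm in y, 90 mm high, 4 mm walls. Origin at the centre of its underside, 18 mm above the bench, axes as the jig's; its rim is 108 mm above the bench. Small boxed goods lie inside, all below the rim. It has four flaps, each hinged along its rim edge.
- short_left (a joint): short flap on the carton's left (+y) end, under the lamp bar, 144 mm wide in x and 70 mm long, 3.5 mm thick. Hinge line along x at carton y = +100 mm, 111.5 mm above the bench (the line lies in the flap's outer face). Value 0 = folded flat, shut; 1.57 = upright; more = leaning outwards; starts at 1.65 to 1.9. The stiff crease stays where it is left (0.03 N m).
- short_right (a joint): the same on the right (-y) end, hinge line at carton y = -100 mm, 111.5 mm above the bench. Value 0 = folded flat, shut; 1.57 = upright; more = leaning outwards; starts at 1.65 to 1.9. The stiff crease stays where it is left (0.03 N m).
- long_near (a joint): long flap on the carton's near (-x) side, 198 mm wide in y and 74 mm long, 3.5 mm thick. Hinge line along y at carton x = -75 mm, 115.5 mm above the bench (in the flap's outer face). Value 0 = folded flat, shut; 1.57 = upright; more = leaning outwards; starts at 1.65 to 1.9. The stiff crease stays where it is left (0.03 N m).
- long_far (a joint): the same on the far (+x) side, hinge line at carton x = +75 mm, 115.5 mm above the bench. Value 0 = folded flat, shut; 1.57 = upright; more = leaning outwards; starts at 1.65 to 1.9. The stiff crease stays where it is left (0.03 N m).
- short_left_edge (a point): middle of the left short flap's free edge, in its outer face
- short_right_edge (a point): middle of the right short flap's free edge, in its outer face
- long_near_edge (a point): middle of the near long flap's free edge, in its outer face
- long_far_edge (a point): middle of the far long flap's free edge, in its outer face
- cam_lever (a joint): cam lever of the jig's jaw, a 12 mm steel rod with a 26 mm black ball, 90 mm from pivot to ball centre, at the left end of the jig. It swings about the jig's y axis. 0 = free, leaning 0.6 rad from vertical towards the robot; 1.8 = locked, lying over away from the robot at 1.2 rad from vertical. Starts at 0 to 0.3; stays where it is left (about 0.15 N m).
- lever_pivot (a point): the lever's pivot, fixed: jig x -20, y +198 mm, 58 mm above the bench
- lever_knob (a point): centre of the lever's ball
- lamp: lamp fixed to the jig: a post (18 mm thick, foot 50 mm) at jig x +145, y +58 mm and from it a level bar back along x, x -100 to +165 mm, y +30 to +85 mm, from 269 to 298 mm above the bench, over the left end of the carton: the hand of a tool that points straight down does not fit under it to press the left short flap; lean the hand out to the left. Origin and axes as the jig's.
- tape_roll: cardboard tape roll core, ring 84 mm across, 25 mm high, lying flat on the jig board right of the carton; origin at the centre of its underside
- ring_box: grey ring box, 50 x 50 x 35 mm, on the front right of the jig board; origin under its centre
- file: hand file, 215 mm long, 22 mm thick wooden handle, lying left to right along the front edge of the jig board; origin near its middle, underside
- hammer: small hammer, 240 mm long, lying left front of the jig; origin near its middle
- mallet: wooden mallet, 260 mm long, left of the jig; origin near its middle
- pliers: red-handled pliers, 155 mm long, right of the jig; origin near the pivot
- square: steel engineer's square, 110 x 75 mm, right front; origin near its corner
- phone: phone, 72 x 146 x 8 mm, lying to the right of the jig; origin under its centre

How it is judged:
On the way, in this order (a step that is already met when the one before it is completed fails the run):
1. the cam lever is flipped over to locked (above 1.6 rad) while all four flaps are still open (above 1.0 rad) (value of joint cam_lever above 1.6 rad and value of joint each of short_left, short_right, long_near, long_far above 1 rad), for 0.1 s.
2. both short flaps lie flat (within 0.08 rad) while both long flaps are still up (above 0.6 rad) (value of joint each of short_left, short_right below 0.08 rad and value of joint each of long_near, long_far above 0.6 rad), for 0.1 s.
At the end, for the whole second after the job is handed in: all four flaps lie flat within 0.08 rad, the cam lever is over at more than 1.6 rad, and the loose things around are within 30 mm of where they were (value of joint each of short_left, short_right, long_near, long_far below 0.08 rad and value of joint cam_lever above 1.6 rad and distance of each of tape_roll, ring_box, file, hammer, mallet, pliers, square, phone from where it was at the start of the episode below 0.03 m); the robot touches nothing.
It fails at once if the lamp is bumped (over 5 N) (contact force between lamp and anything else above 5 N).
It fails at once if the carton or a flap is pressed by the fingers with more than 40 N (contact force between carton and the fingers above 40 N).
It fails at once if a loose thing is pushed more than 30 mm (distance of any of tape_roll, ring_box, file, hammer, mallet, pliers, square, phone from where it was at the start of the episode above 0.03 m).
It also fails if it takes over 67 s, if anything falls off the work surface, if the arm or the gripper's body presses on something with over 40 N, if the wrist force passes 120 N, or if a joint passes its speed limit or range.

## Working session

There is one attempt and no reset: what is moved stays moved. The work goes in short steps, each a Python script; the robot and the scene stay as the last script left them, time stands still between calls to the robot, and variables do not carry over. Pictures are saved under pics/ and viewed, at most 10 in all, crops included, and the job is handed in when it is done.

```bash
mkdir -p pics; ls
python3 - <<'E'
from station import arm, snapshot, camera_info
import cv2,numpy as np
for n in ["side","top"]:
    cv2.imwrite(f"pics/{n}0.png",snapshot(n)); c=camera_info(n)
    print(n,c["fx"],c["cx"],c["cy"],np.round(c["R"],3).tolist(),np.round(c["t"],3), np.round(-np.array(c["R"]).T@np.array(c["t"]),3))
print(arm.read_eef_rot(),arm.read_time(),arm.read_tool_pos()); print(camera_info("wrist"))
E
```

```text
pics
side 403.3795392625015 276.60050808652323 208.99911074731136 [[0.898, -0.439, -0.006], [-0.302, -0.609, -0.733], [0.318, 0.66, -0.68]] [-0.456  0.234  1.2  ] [ 0.099 -0.85   0.985]
top 401.39303753368694 282.82070761427184 209.74831011433957 [[0.017, -1.0, 0.012], [-0.993, -0.018, -0.12], [0.12, -0.01, -0.993]] [0.029 0.52  1.396] [0.349 0.051 1.448]
[ 1.59182760e-01  9.87248458e-01 -1.14057275e-03 -1.72141454e-04] 0.1 [0.20416075 0.61656163 0.30284458]
{'fx': 318.0609572612247, 'fy': 318.0609572612247, 'cx': 280.02013231867096, 'cy': 208.29811902637383, 'T_tool_cam': array([[-1.33969091e-03, -9.46085030e-01, -3.23915607e-01,
         8.22665340e-02],
       [ 9.99999094e-01, -1.30981936e-03, -3.10232685e-04,
         5.11950003e-04],
       [-1.30764434e-04, -3.23915729e-01,  9.46085928e-01,
        -6.96211526e-02],
       [ 0.00000000e+00,  0.00000000e+00,  0.00000000e+00,
         1.00000000e+00]])}
```

View pics/top0.png

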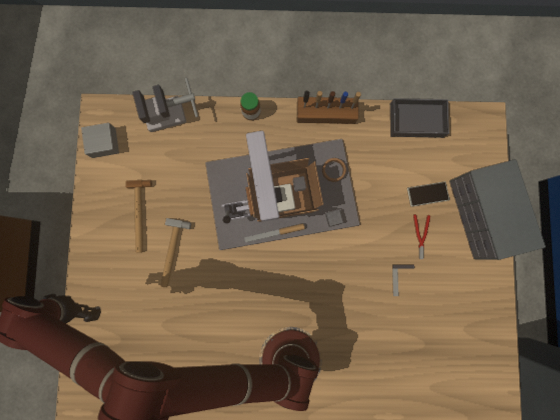

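View pics/side0.png

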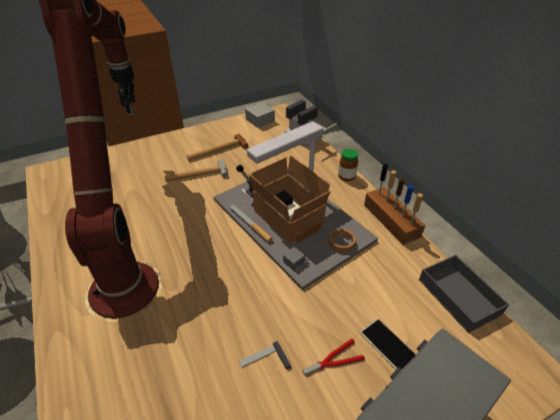

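The top view shows the grey board with corners near (207,163), (344,141), (359,226) and (219,248), and the lever's black ball near (227,219). The side view shows the open carton near (290,200) and the knob near (240,168).

```bash
cat > vis.py <<'E'
import cv2,numpy as np
from station import camera_info
def ray(n,uv,z):
    c=camera_info(n);R=np.array(c["R"]);C=-R.T@np.array(c["t"])
    d=R.T@np.array([(uv[0]-c["cx"])/c["fx"],(uv[1]-c["cy"])/c["fy"],1]);return C+d*(z-C[2])/d[2]
def proj(n,X):
    c=camera_info(n);p=np.array(c["R"])@X+np.array(c["t"]);return np.array([c["fx"]*p[0]/p[2]+c["cx"],c["fy"]*p[1]/p[2]+c["cy"]])
E
python3 - <<'E'
from vis import *
im=cv2.imread("pics/top0.png");hsv=cv2.cvtColor(im,cv2.COLOR_BGR2HSV)
m=((hsv[...,1]<70)&(hsv[...,2]>45)&(hsv[...,2]<125)).astype(np.uint8)*255
roi=np.zeros_like(m);roi[130:258,198:368]=255;m&=roi
m=cv2.morphologyEx(m,cv2.MORPH_OPEN,np.ones((3,3)))
cs,_=cv2.findContours(m,cv2.RETR_EXTERNAL,cv2.CHAIN_APPROX_NONE)
pts=np.vstack([c for c in cs if cv2.contourArea(c)>150])[:,0]
W=np.array([ray("top",p,0.018)[:2] for p in pts],np.float32)
(c,s,a)=cv2.minAreaRect(W*1000);print(c,s,a)
box=cv2.boxPoints((c,s,a))/1000
a=np.deg2rad(a); 
# yaw in (-45,45)
yaw=(a+np.pi/4)%(np.pi/2)-np.pi/4
R=np.array([[np.cos(yaw),-np.sin(yaw)],[np.sin(yaw),np.cos(yaw)]])
O=np.array(c)/1000-R@[0.0125,0];print("jig",O,yaw)
np.save("jig.npy",[*O,yaw])
def J(x,y,z): return np.array([*(O+R@[x/1000,y/1000]),z/1000])
for n in("top","side"):
    im=cv2.imread(f"pics/{n}0.png")
    K=3
    big=cv2.resize(im,None,fx=K,fy=K,interpolation=cv2.INTER_CUBIC)
    def dr(P,col):
        q=np.int32([(proj(n,J(*p))+.5)*K for p in P]);cv2.polylines(big,[q],False,col,1)
    dr([(-150,-255,18),(175,-255,18),(175,255,18),(-150,255,18),(-150,-255,18)],(0,255,0))
    dr([(-75,-100,108),(75,-100,108),(75,100,108),(-75,100,108),(-75,-100,108)],(255,255,0))
    dr([(-100,30,298),(165,30,298),(165,85,298),(-100,85,298),(-100,30,298)],(0,0,255))
    for t in(0,.3): 
        b=t-.6; dr([(-20,198,58),(-20+90*np.sin(b),198,58+90*np.cos(b))],(255,0,255))
    x0,y0=((190,125),(200,105))[n=="side"]
    cv2.imwrite(f"pics/ov_{n}.png",big[y0*K:y0*K+540//1 if 0 else y0*K+480,x0*K:x0*K+560])
E
```

```text
(581.9241943359375, 42.74853515625) (323.7734069824219, 508.7471923828125) 11.197982788085938
jig [0.56966217 0.04032104] 0.19544166923375406
```

View pics/ov_top.png

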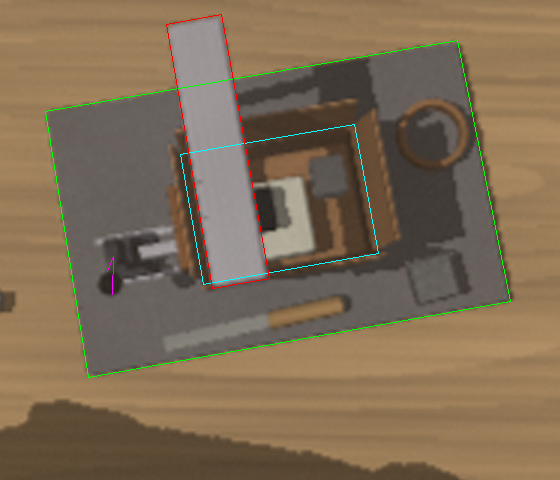

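View pics/ov_side.png

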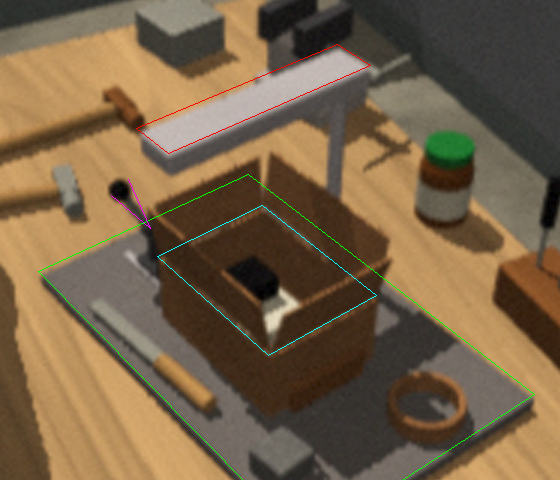

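The fit is good: the board measures 324x509 mm, and the overlays match the carton rim, the lamp and the knob (lever at about 0 rad). Next I'll write the motion helper and check reach.

```bash
cat > mv.py <<'E'
import numpy as np
from scipy.spatial.transform import Rotation as Ro
from station import arm
O=np.load("jig.npy");RJ=Ro.from_euler("z",O[2]).as_matrix();O3=np.array([O[0],O[1],0])
Z=np.array([0,0,1.]);TIP=0.073
def frame(a):   # tool z=a (jig), tool x towards the robot
    a=np.array(a,float);a/=np.linalg.norm(a)
    x=np.array([-1.,0,0]);x-=x@a*a;x/=np.linalg.norm(x)
    return np.column_stack([x,np.cross(a,x),a])
def pose(tip,a):  # tip in jig m -> TCP pose world
    F=frame(a);return O3+RJ@(np.array(tip)-TIP*F[:,2]),Ro.from_matrix(RJ@F).as_quat()
def tip(H,e,r,t,th,a):
    e=np.array(e,float);u=np.cos(th)*e+np.sin(th)*Z;n=-np.sin(th)*e+np.cos(th)*Z
    F=frame(a);h=.011*abs(F[:,0]@n)+.0145*abs(F[:,1]@n)
    return np.array(H)+r*u+(t+h)*n
#        hinge (m), inward e, r, t, thetas, axis
S=np.sin;C=np.cos
JOB=dict(
 lever=((-.020,.198,.058),(1,0,0),.060,.006,np.linspace(2.25,.37,8),(S(.45),0,-C(.45))),
 sl=((0,.100,.1115),(0,-1,0),.058,0,np.linspace(1.9,.12,7),(0,-S(.75),-C(.75))),
 sr=((0,-.100,.1115),(0,1,0),.058,0,np.linspace(1.9,.12,7),(0,S(.4),-C(.4))),
 ln=((-.075,-.045,.1155),(1,0,0),.060,0,np.linspace(1.9,.12,7),(.15,S(.25),-C(.25))),
 lf=((.075,-.045,.1155),(-1,0,0),.060,0,np.linspace(1.9,.12,7),(0,S(.25),-C(.25))))
def path(k):
    H,e,r,t,ths,a=JOB[k];P=[tip(H,e,r,t,th,a) for th in ths]
    st=P[0]-.035*np.array(e);return st,P,a
def dF(f0): return np.linalg.norm(np.array(arm.read_ft_force())-f0)
def go(tipj,a,v=.25): p,q=pose(tipj,a);arm.line_to(p,velocity=v,ori=q)
def fold(k,v=.2,press=True):
    st,P,a=path(k);H,e,r,t,ths,_=JOB[k]
    f0=np.array(arm.read_ft_force());log=[]
    for p in P:
        go(p,a,v);log.append(round(dF(f0),1))
        if log[-1]>15: print("STOP force",log);return
    if press:
        for th in(.07,.04,.02,0,-.02,-.04,-.06):
            go(tip(H,e,r,t,th,a),a,.05);log.append(round(dF(f0),1))
            if log[-1]>5: break
        print("end th",th)
    print(k,log,arm.read_time())
E
python3 - <<'E'
from mv import *
for k in JOB:
    st,P,a=path(k)
    up=st.copy();up[2]=.36
    print(k,[ (lambda q: None if q is None else 1)(arm.ik(*pose(p,a))) for p in [up,st]+P], np.round(st,3),np.round(P[-1],3))
    q=arm.ik(*pose(P[-1],a)); print(None if q is None else np.round(q,2))
E
```

```text
lever [1, 1, 1, 1, 1, 1, 1, 1, 1, 1] [-0.106  0.198  0.094] [0.033 0.198 0.086]
[-0.5   0.63 -0.01  2.07  1.53  0.14 -0.24]
sl [1, 1, 1, 1, 1, 1, 1, 1, 1] [0.    0.166 0.162] [0.    0.043 0.127]
[-0.63  0.77  0.15  1.77  0.72  1.02  0.74]
sr [1, 1, 1, 1, 1, 1, 1, 1, 1] [ 0.    -0.167  0.162] [ 0.    -0.043  0.122]
[ 0.37  0.73 -0.35  1.67 -0.2   0.9   1.99]
ln [1, 1, 1, 1, 1, 1, 1, 1, 1] [-0.141 -0.045  0.168] [-0.016 -0.045  0.126]
[ 0.34  0.61 -0.33  1.87 -0.16  0.61  1.95]
lf [1, 1, 1, 1, 1, 1, 1, 1, 1] [ 0.14  -0.045  0.169] [ 0.016 -0.045  0.128]
[ 0.22  0.69 -0.22  1.66 -0.13  0.87  1.9 ]
```

```bash
sed -i 's/(S(.45),0,-C(.45))/(S(.3),0,-C(.3))/' mv.py
python3 - <<'E'
from mv import *
import cv2
from station import snapshot
arm.move_gripper(0.0)
st,P,a=path("lever");up=st.copy();up[2]=.25
print(arm.read_time());arm.movep(*pose(up,a));print(arm.read_time(),arm.read_tool_pos(),pose(up,a)[0])
go(st,a);print(arm.read_time())
fold("lever",press=False)
im=snapshot("side");im2=snapshot("top")
cv2.imwrite("pics/lev.png",np.hstack([cv2.resize(i,(400,320),interpolation=cv2.INTER_CUBIC) for i in(im[90:250,190:390],im2[130:258,195:355])]))
E
```

```text
0.8667
2.55 [0.40689857 0.21106761 0.31993862] [0.40674358 0.20991093 0.31973956]
3.325
lever [np.float64(1.9), np.float64(2.2), np.float64(1.3), np.float64(2.9), np.float64(1.5), np.float64(1.6), np.float64(2.0), np.float64(0.7)] 5.4
```

View pics/lev.png

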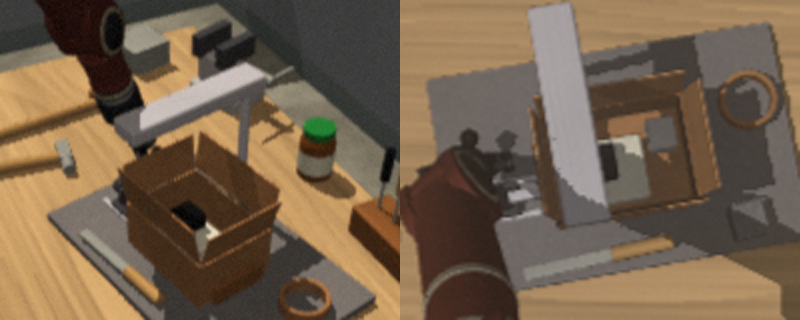

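The lever has gone over: its ball is at about (469,137) in the montage, beyond the hand. I'll press it slightly further, back off and measure the ball.

Run:
```python
from mv import *
from vis import *
from station import snapshot
H,e,r,t,ths,a=JOB["lever"]
f0=np.array(arm.read_ft_force())
for th in(.33,.29,.25,.21):
    go(tip(H,e,r,t,th,a),a,.08);f=dF(f0);print(th,round(f,1))
    if f>8:break
p=tip(H,e,r,t,th,a);go(p+[-.03,0,.06],a)
st,P,a2=path("sl");go([-.03,.21,.25],a)
im=snapshot("top");g=im.max(2)
X=ray("top",(222.6,184.8),.091);print("knob jig",RJ.T@(X-O3),arm.read_time())
cv2.imwrite("pics/lev2.png",cv2.resize(im[150:235,200:320],None,fx=5,fy=5,interpolation=cv2.INTER_CUBIC))
for b in(1.0,1.2): print(b,(proj("top",O3+RJ@np.array([-.02+.09*np.sin(b),.198,.058+.09*np.cos(b)]))-[200,150])*5)
```

```text
0.33 13.8
knob jig [0.06461237 0.19688272 0.091     ] 6.8167
1.0 [110.29917231 182.82645254]
1.2 [111.63506002 175.41652894]
```

View pics/lev2.png

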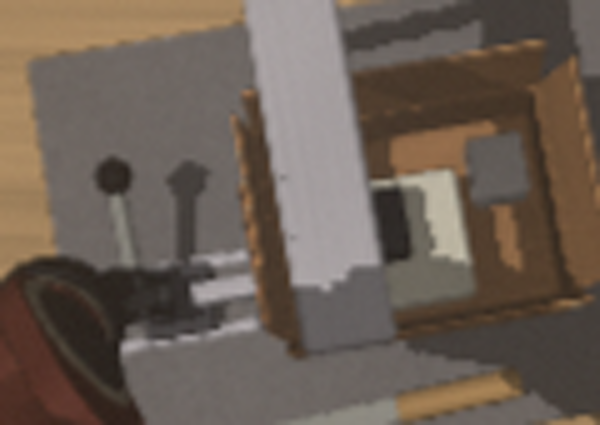

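The ball sits at (114,176), which is the predicted spot for 1.8 rad, and the force rose at the stop, so the lever is locked. Now the left short flap.

Run:
```python
from mv import *
import cv2
from station import snapshot
st,P,a=path("sl")
arm.movep(*pose(st+[0,.04,.03],a));print(arm.read_time())
go(st,a);fold("sl")
im=snapshot("side");im2=snapshot("top")
b=np.array([0,S(.75),C(.75)])
x=tip(*JOB["sl"][:4],0,a)
go(x+.14*b,a,.3);print(arm.read_time())
i3=snapshot("side")
cv2.imwrite("pics/sl.png",np.hstack([cv2.resize(i,(400,320),interpolation=cv2.INTER_CUBIC) for i in(im[90:250,190:390],i3[90:250,190:390])]))
```

```text
7.5167
end th -0.06
sl [np.float64(1.9), np.float64(0.9), np.float64(0.6), np.float64(0.4), np.float64(1.3), np.float64(1.8), np.float64(1.3), np.float64(2.2), np.float64(0.5), np.float64(1.1), np.float64(1.6), np.float64(1.8), np.float64(1.1), np.float64(1.2)] 11.45
12.175
```

View pics/sl.png

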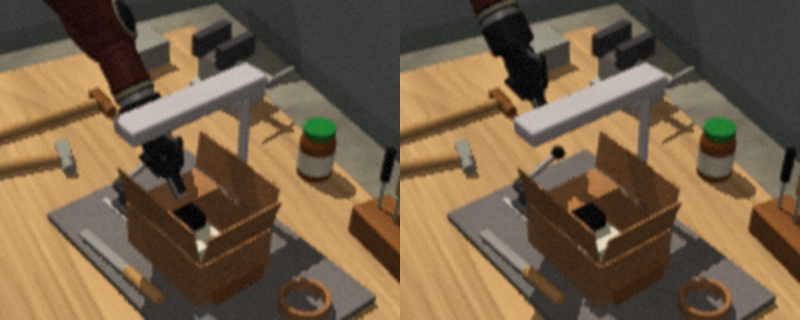

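The flap is down, but there was no firm contact (fingertips slimmer than I assumed). I'll go back and press straight down until it resists.

```bash
cat >> mv.py <<'E'
def press(x,a,lim=5,n=14):
    f0=np.array(arm.read_ft_force());log=[]
    for i in range(n):
        x=x-np.array([0,0,.0015]);go(x,a,.04);log.append(round(float(dF(f0)),1))
        if log[-1]>lim:break
    print("press",log,"tip z",round(x[2],4));return x
E
python3 - <<'E'
from mv import *
import cv2
from station import snapshot
a=JOB["sl"][5];b=np.array([0,S(.75),C(.75)])
x=tip(*JOB["sl"][:4],-.06,a);go(x+.012*Z,a,.3);go(x+.002*Z,a,.1)
x=press(x+.002*Z,a);print(arm.read_time())
go(x+.16*b,a,.3)
i3=snapshot("side");print(arm.read_time())
cv2.imwrite("pics/sl2.png",cv2.resize(i3[130:230,230:350],None,fx=4,fy=4,interpolation=cv2.INTER_CUBIC))
E
```

```text
press [1.6, 0.6, 1.3, 5.1] tip z 0.1145
14.075
14.8083
```

View pics/sl2.png

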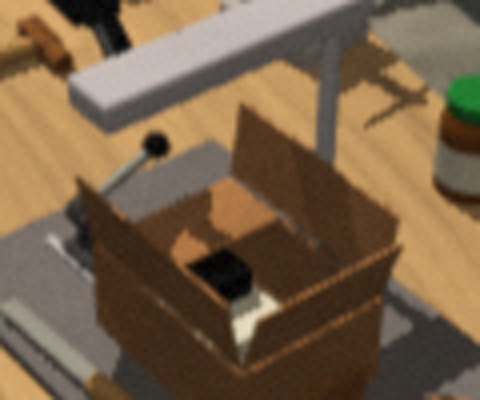

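Left flap lies flat against the rim (force step at 5 N), with the lever still over. Now the right short flap, with the h assumption reduced and a real press.

```bash
cat > sr.py <<'E'
from mv import *
import cv2,sys
from station import snapshot
def do(k,via):
    st,P,a=path(k)
    for p,aa in via: arm.movep(*pose(p,aa))
    arm.movep(*pose(st+[0,0,.06],a));go(st,a,.3);print(arm.read_time())
    fold(k,press=False);x=P[-1]
    x=press(x,a,lim=7,n=16);print(arm.read_time())
    go(x+.1*Z,a,.3)
    return x
E
python3 - <<'E'
from sr import *
al=JOB["sl"][5];ar=JOB["sr"][5]
do("sr",[((-.1,.22,.36),al),((-.1,-.2,.36),ar)])
i=snapshot("side")
cv2.imwrite("pics/sr.png",cv2.resize(i[130:230,230:350],None,fx=4,fy=4,interpolation=cv2.INTER_CUBIC));print(arm.read_time())
E
```

```text
18.2417
sr [np.float64(1.0), np.float64(2.9), np.float64(1.5), np.float64(1.5), np.float64(1.0), np.float64(0.2), np.float64(1.2)] 20.0833
press [1.2, 1.4, 2.1, 1.4, 1.4, 0.7, 5.8, 11.7] tip z 0.1104
22.0833
22.6167
```

View pics/sr.png

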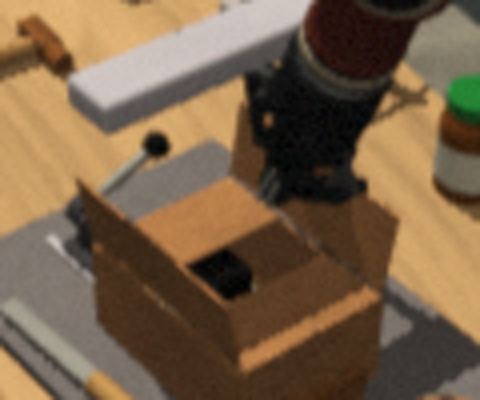

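Both short flaps look flat. I'll check numerically: project the flat edge corners against the seen left edge, about (183,256)–(282,210) in the crop.

Run:
```python
from mv import *
from vis import *
for th in(0,.08,.15):
  print(th,[np.round((proj("side",O3+RJ@np.array([x,.1-.07*np.cos(th),.1115+.07*np.sin(th)]))+.5-[230,130])*4) for x in(-.072,.072)],
   [np.round((proj("side",O3+RJ@np.array([x,-.1+.07*np.cos(th),.1115+.07*np.sin(th)]))+.5-[230,130])*4) for x in(-.072,.072)])
```

```text
0 [array([142., 280.]), array([278., 212.])] [array([186., 320.]), array([323., 248.])]
0.08 [array([141., 275.]), array([278., 207.])] [array([186., 315.]), array([324., 243.])]
0.15 [array([141., 270.]), array([277., 202.])] [array([186., 311.]), array([325., 239.])]
```

The seen edges agree with flat (left ≈0–0.03 rad). Now the long flaps.

Run:
```python
from sr import *
a=JOB["sr"][5];go([0,-.06,.27],a,.3)
do("ln",[((-.17,-.06,.27),JOB["ln"][5])])
go([-.02,-.06,.27],JOB["ln"][5],.3)
do("lf",[((.10,-.06,.29),JOB["lf"][5])])
go([.0,-.1,.27],JOB["lf"][5],.3);go([-.1,-.3,.3],JOB["lf"][5],.3)
i=snapshot("side");j=snapshot("top")
cv2.imwrite("pics/fin.png",np.hstack([cv2.resize(k,(400,400),interpolation=cv2.INTER_CUBIC) for k in(i[120:240,230:350],j[130:250,200:320])]));print(arm.read_time())
```

```text
24.4583
ln [np.float64(1.7), np.float64(2.3), np.float64(1.7), np.float64(1.7), np.float64(1.2), np.float64(1.9), np.float64(2.0)] 26.2833
press [1.8, 0.9, 1.5, 0.8, 0.7, 1.8, 6.5, 13.5] tip z 0.1145
28.2833
30.425
lf [np.float64(0.6), np.float64(1.1), np.float64(1.3), np.float64(1.4), np.float64(0.9), np.float64(1.0), np.float64(1.0)] 32.25
press [0.8, 0.7, 1.7, 1.0, 1.1, 1.5, 1.2, 5.4, 9.8] tip z 0.114
34.5
36.4
```

View pics/fin.png

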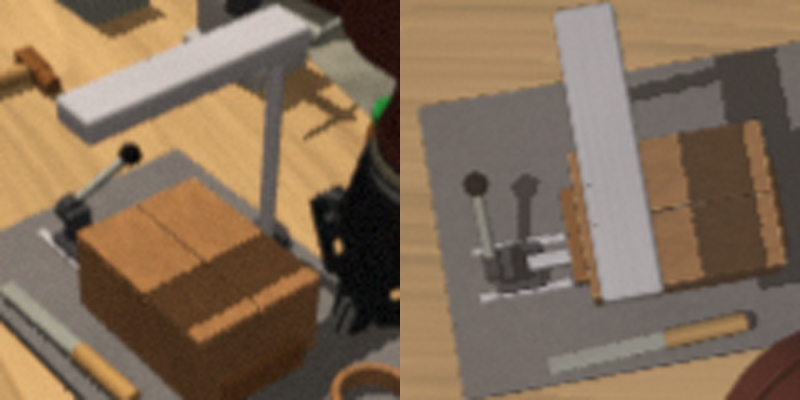

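The carton is closed: the seam is tight along the middle, all flaps are flat and the lever is over, with its ball at (130,153) in the left crop. Nothing around it was moved, and the arm is clear.

```bash
python3 -c "
from station import ticket
print(ticket.finish_job())"
```

```text
the job is handed in; nothing more can be done
None
```

I locked the lever first, then closed the carton: both short flaps, then both long ones, each pressed flat. I handed the job in at about 36 s of the 67 s allowed; the hand-in call returned no verdict.

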